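# Push a box section home in the welding fixture

### The arm

A 6-joint arm with a two-finger parallel gripper is mounted at the origin on the work surface. World frame = base frame: x ahead of the robot, y to its left, z up, the work surface at z = 0. Lengths are in m, angles in degrees, forces in N, time in s.
With the tool pointing down it reaches from about 0.4 to 0.825 m from the base axis. Payload 7 kg.
Tool frame: the origin (TCP) lies on the centre line of the jaws, within the pads' length; the fingertips stand 11 mm ahead of it and the grasp point (between the pads) lies 8 mm behind it; z points along the fingers, y is the direction in which the jaws open and shut (so a half turn about z gives the same grasp; the last joint's range is limited). The gripper opens to 88 mm and grips with 3 to 60 N. Pads are 19 mm wide; open, the fingers measure 130 mm over their backs; the gripper's body (78 mm by 193 mm) begins 47 mm behind the grasp point.
Start: joints at [88.986, 20.546, 0.682, 0, -70.136, -16.507], TCP at [0.203, 0.644, 0.238] pointing down, gripper open.
Joint ranges: [-176.03, 176.03], [-82.01, 121.73], [-58.28, 71.71], [-173.87, 95.51], [-174.79, -0.11], [-173.66, 173.66]. Speed limits (degrees/s): [136.94, 136.94, 172.46, 180, 180, 180].

### API

Orientations are given as [roll, pitch, yaw] about the fixed x, y, z axes, in that order (R = Rz(yaw) Ry(pitch) Rx(roll)).
In Python, from plant import ctrl, cams, order gives the robot as it stands.
- The arm moves only by the tool jog_arm, never from a script. Its argument "motion" is a list of rows, each an object with "offset": the shift along the tool's x, y, z in mm, a list of three; "roll": the turn about the tool's z in rad; "hand": the finger opening in mm, from 0 to 87.6. A call has 1 to 20 rows; each row is the pose to reach, as a shift and turn from the pose commanded when the call began, along the tool's axes at that moment; what a row does not reach only later rows make up. A row lasts 1/12 s, in which the tool goes at most 41.7 mm and 7.16 degrees, less where a joint would pass 70% of its speed; a pose out of reach is approached as far as the arm can. A call with a gripper value outside its range is refused whole. The fingers move at their own pace and stop on an object; the grip force is fixed at half the most. Time passes only in rows, so rows that repeat a pose let the fingers close. It gives the time, the measured TCP pose, the force and the opening at its end, in the units of the state.
- ctrl.get_obs(): the state, without advancing time (a new reading comes with each control period).
- cams.snapshot(name): name is "side" or "top" or "wrist"; returns a dict with "img" (384x512x3 uint8, red, green, blue), "K" (3x3 intrinsics, pixels), "cam_to_world" (4x4, takes a point from camera to world coordinates); the wrist camera has in their place "T_tool_cam" (4x4, takes a point from camera to tool coordinates, whose origin is the TCP and whose axes are the flange's). Camera axes: x right, y down, z forward; pixel columns grow to the right and rows downward; lengths in m; the calibration is good to about 2 mm. The wrist camera is an equidistant fisheye: a pixel r from the principal point sees the ray r / f radians off the axis. A picture is of the moment at which its call begins: read the wrist's pose just before it. There is no depth.
- order.close_job(): hands the job in, once; it reports no verdict.
The state is a dict: "clock": time; "joint_pos": joint angles; "qvel": joint speeds; "tau": joint torques, N m; "tool_pos": TCP position; "orientation": TCP orientation; "force": force on the tool from outside, world axes, zero at the start; "moment": the same for the moment, N m; "opening": finger opening in m.
Only numpy, scipy, OpenCV 4.12 (cv2) and the standard library are available. Lean on these libraries where they do the work, as an engineer would, in place of code of your own. Each camera call takes 0.05 s, during which the arm holds its last target. There are 200 camera calls.

### The job

Get the large aluminium box section ready for tack welding: with the fingertips, push it across the bench until its long side lies flat against the steel fence bar, then push it along the fence, towards the thick stop post and away from the thin earth stud, until its end touches the post and it still lies flat on the fence. Only push it, never lift or tip it, leave the other things on the bench where they are, and finish clear of everything.

Things in the scene. Friction and masses are not known exactly. Their poses are not given: they have to be found in the camera images.
- section_center (a point): the workpiece: the largest loose thing, a piece of hollow rectangular aluminium tube lying on the bench, 90 mm (its x) by 150 mm (its y, long) and 40 mm high, 4 mm walls, open at both short ends, two dark bolt holes in its top; about 0.3 to 0.6 kg, slides freely. Too wide to be gripped from above. Point at its centre, half-way up (20 mm above the bench). It starts up to about 0.35 rad out of line with the fence, on the robot's side of it
- fence_face (a point): the fence: a straight steel bar fixed to the bench, 440 mm long (its y), 20 mm thick (its x), 40 mm high (a bolt head 6 mm higher near each end), across the bench beyond the workpiece. Point at the middle of its face on the robot's side, 20 mm above the bench; +x points into the bar, away from the robot. With the workpiece flat against it, section_center lies 45 mm from this face, at x = -0.045 in this frame
- stop_post: the stop post: thick round steel post fixed to the bench, 30 mm diameter, 50 mm high (its dark centre bolt 4 mm higher). Origin on its axis at bench level, axes parallel to the fence's. It stands 45 mm in front of the fence face, 200 mm to one side or the other of the fence's middle (left or right varies). With the workpiece home, section_center is 90 mm from its axis, on the side towards the fence's middle
- earth_stud: the earth stud: thin steel stud fixed to the bench, 12 mm diameter, 30 mm high, 20 mm wide foot, at the other end of the fence in the mirror position of the stop post
- offcut_center (a point): short offcut of aluminium rectangular tube, 50 x 70 mm, 30 high; point at its centre, half-way up. Leave alone
- pipe_center (a point): short piece of round steel pipe standing on end, 48 mm diameter, 45 high; point at its centre, half-way up. Leave alone
- magnet_center (a point): flat square welding magnet with steel edges, about 60 x 60 mm, 22 high, lying behind the fence; point at its centre. Leave alone
- hammer: hammer with wooden handle lying at the robot's right side of the bench, handle towards the robot. Leave alone
- brush: hand brush with wooden handle lying at the robot's left side of the bench. Leave alone
- flat_bar: steel flat bar, 30 x 120 mm, 8 high, lying nearer the robot, to its left; origin at centre of its underside. Leave alone
- wood_block: wooden block, 50 x 90 mm, 35 high; origin at centre of its underside. Leave alone
There are look-alikes about, which are no part of the job. Leave any red look-alike of the part that bears section_center alone. What is shaped like the stop_post but green is not meant.

How it is judged:
By the outcome, as a careful person would: the job done as asked, in the order asked, and still so for the second after the job is handed in, with the robot touching nothing.
It also fails if it takes over 72 s, if anything falls off the work surface, if the arm or the gripper's body presses on something with over 40 N, if the wrist force passes 120 N, or if a joint passes its speed limit or range.

## Working session

There is one attempt and no reset: what is moved stays moved. The work goes in short steps, Python scripts to look and compute and a tool call to move; the robot and the scene stay as the last step left them, time stands still between calls to the robot, and variables do not carry over. Pictures are saved under pics/ and viewed, about 8 in all and at most 12, crops included, and the job is handed in when it is done.

Besides the shell and the picture viewer there is one more tool, called after ">>>" in YAML: its name, and indented under it one key for each argument. jog_arm: Moves the arm, as the interface text tells. Its arguments: {"type":"object","properties":{"motion":{"type":"array"}},"required":["motion"]}

```bash
mkdir -p pics; cat > h.py <<'E'
import numpy as np, cv2
from plant import ctrl, cams, order
def snap(n,f=None):
    s=cams.snapshot(n)
    if f: cv2.imwrite('pics/'+f+'.png',cv2.cvtColor(s['img'],cv2.COLOR_RGB2BGR))
    return s
def ray(s,u,v):
    T=np.array(s['cam_to_world']);d=T[:3,:3]@np.linalg.inv(s['K'])@[u,v,1.]
    return T[:3,3],d
def onz(s,u,v,z):
    o,d=ray(s,u,v);return o+d*(z-o[2])/d[2]
def two(s1,p1,s2,p2):
    o1,d1=ray(s1,*p1);o2,d2=ray(s2,*p2)
    t=np.linalg.lstsq(np.c_[d1,-d2],o2-o1,rcond=None)[0]
    a=o1+d1*t[0];b=o2+d2*t[1];return (a+b)/2,np.linalg.norm(a-b)
def proj(s,p):
    T=np.linalg.inv(s['cam_to_world']);c=T[:3,:3]@p+T[:3,3];q=s['K']@c;return q[:2]/q[2]
E
python3 - <<'E'
from h import *
import pickle
a=snap('top','top0');b=snap('side','side0')
pickle.dump((a,b),open('s0.pkl','wb'))
for s in (a,b): print(s['K'].round(1).tolist(),np.round(s['cam_to_world'],3).tolist())
print(ctrl.get_obs())
E
```

```text
[[473.6, 0.0, 250.3], [0.0, 473.6, 190.2], [0.0, 0.0, 1.0]] [[0.018, -0.98, 0.197, 0.199], [-1.0, -0.018, 0.002, 0.007], [0.002, -0.197, -0.98, 1.824], [0.0, 0.0, 0.0, 1.0]]
[[442.8, 0.0, 254.7], [0.0, 442.8, 191.1], [0.0, 0.0, 1.0]] [[0.732, -0.485, 0.478, -0.156], [-0.681, -0.538, 0.497, -0.723], [0.017, -0.69, -0.724, 1.106], [0.0, 0.0, 0.0, 1.0]]
{'clock': 0.1, 'joint_pos': array([ 8.89864967e+01,  2.05873216e+01,  6.39369368e-01, -1.96777675e-02,
       -7.01374309e+01, -1.65077783e+01]), 'qvel': array([-0.03321551, -0.1017625 ,  0.16509524,  0.19188985, -0.03263786,
        0.08333031]), 'tau': array([-1.68015456e-03, -5.84165668e+01,  2.93749827e+01,  7.01553360e+00,
        1.01190631e-02, -5.47756179e-05]), 'tool_pos': array([0.20309135, 0.64326759, 0.23671301]), 'orientation': array([ 1.79912879e+02, -6.52680333e-03, -1.75279763e+01]), 'force': array([ 0.37924425, -0.33626549, -0.31544996]), 'moment': array([-0.0509622 , -0.01127175,  0.00774127]), 'opening': 0.08762669985944621}
```

View pics/top0.png

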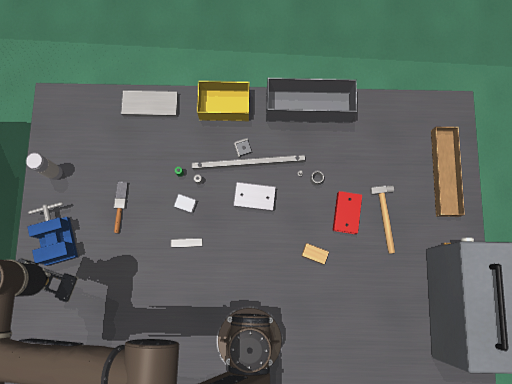

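View pics/side0.png

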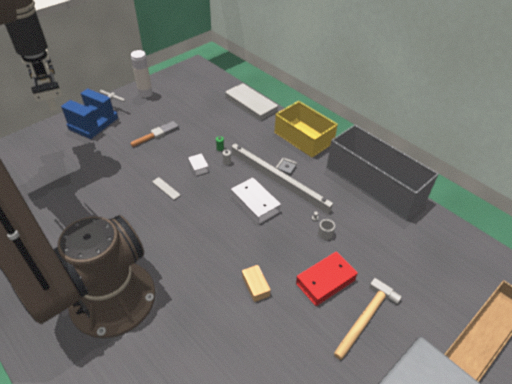

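Candidates for the section in the top view are the white tube with two holes (255,196), the red look-alike (347,212), the small white offcut (185,203), the grey block (149,103), and the flat bar (186,243). I choose (255,196). For the post, the grey one at (198,179) fits; the green one (179,171) is a decoy, the stud is (300,173), and the pipe is (318,177). Next I'll measure and take one close crop.

```bash
python3 - <<'E'
from h import *
import pickle
a,b=pickle.load(open('s0.pkl','rb'))
def blob(s,box,th):
    x0,y0,x1,y1=box; g=s['img'][y0:y1,x0:x1].min(2)
    m=(g>th).astype(np.uint8)
    cs,_=cv2.findContours(m,cv2.RETR_EXTERNAL,cv2.CHAIN_APPROX_NONE)
    c=max(cs,key=cv2.contourArea); return c.reshape(-1,2)+[x0,y0]
def show(n,s,box,th,z):
    c=blob(s,box,th); P=np.array([onz(s,u,v,z)[:2] for u,v in c])*1000
    r=cv2.minAreaRect(P.astype(np.float32)); print(n,len(c),np.round(r[0]),np.round(r[1]),round(r[2],1), cv2.boxPoints(r).round().tolist())
    return r
for n,s,box,z in [('sec',a,(225,175,285,218),.04),('fence',a,(188,150,310,172),.04),('offc',a,(170,190,202,216),.03)]:
    for th in (120,170): show(n,s,box,th,z)
show('sec side',b,(225,172,290,228),170,.04)
show('post top',a,(190,173,206,186),120,.05)
print('post',onz(a,198,179,.05),two(a,(198,178),b,(226.5,153)),'stud',onz(a,300,173,.03))
print('holes',two(a,(242,195),b,(247,188)),two(a,(269,198),b,(266,205)))
print('fence ends h', two(a,(200,164),b,(238,149)),two(a,(302,158),b,(329,205)))
t=cv2.resize(a['img'][140:225,165:330],None,fx=4.8,fy=4.8,interpolation=cv2.INTER_CUBIC)
cv2.imwrite('pics/crop0.png',t[:,:,::-1])
E
```

```text
sec 121 [538.  -5.] [152.  94.] 84.0 [[483.0, -76.0], [576.0, -86.0], [592.0, 65.0], [499.0, 75.0]]
sec 120 [537.  -6.] [150.  91.] 83.8 [[483.0, -76.0], [573.0, -86.0], [590.0, 63.0], [500.0, 73.0]]
fence 224 [673.  36.] [ 23. 407.] 5.2 [[643.0, 237.0], [681.0, -168.0], [703.0, -166.0], [666.0, 239.0]]
fence 194 [673.  17.] [ 18. 366.] 5.2 [[648.0, 199.0], [681.0, -166.0], [699.0, -164.0], [665.0, 200.0]]
offc 57 [507. 262.] [75. 54.] 71.0 [[469.0, 236.0], [521.0, 218.0], [545.0, 289.0], [494.0, 307.0]]
offc 56 [507. 262.] [71. 51.] 71.3 [[471.0, 236.0], [520.0, 220.0], [542.0, 287.0], [494.0, 303.0]]
sec side 99 [536.  -8.] [153.  93.] 84.6 [[482.0, -80.0], [575.0, -88.0], [589.0, 64.0], [497.0, 73.0]]
post top 20 [602. 217.] [28. 27.] 1.0 [[588.0, 230.0], [589.0, 203.0], [616.0, 204.0], [616.0, 231.0]]
post [0.59638711 0.21116856 0.05      ] (array([0.60062861, 0.21268337, 0.04382564]), np.float64(0.0025109579505258016)) stud [ 0.63191615 -0.18252338  0.03      ]
holes (array([0.54081322, 0.04056012, 0.03545935]), np.float64(0.0026776427858168504)) (array([ 0.52926054, -0.06302564,  0.04451236]), np.float64(0.0026971179120200235))
fence ends h (array([0.65677005, 0.20980651, 0.03297744]), np.float64(0.008070349868151243)) (array([ 0.69372742, -0.19135208,  0.02801797]), np.float64(0.0017834148346926185))
```

View pics/crop0.png

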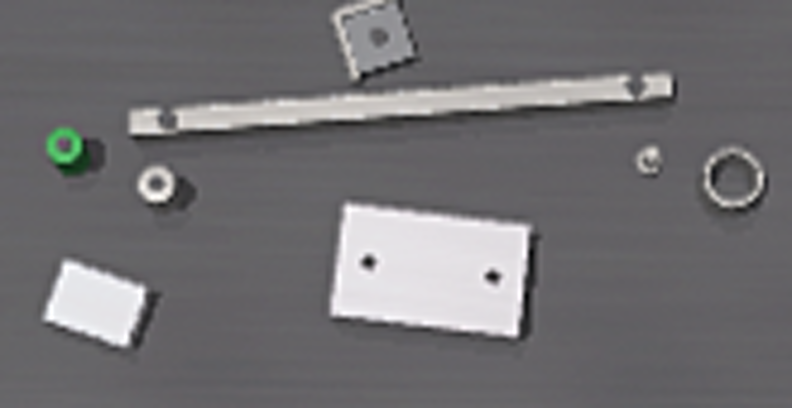

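The crop confirms the choice: the workpiece is at crop px (435,270), the post at (157,184), and the stud at (650,160). The fence is at yaw about +5° and the section at about −6.4°, with its centre at (537,−6) mm. The home position works out near (610,127) mm. I'll move to the robot's side of the section, with the jaws parallel to the fence.

>>> jog_arm:
  motion:
    - {"offset": [373, 263, 20], "roll": -0.393, "hand": 87}
    - {"offset": [373, 263, 20], "roll": -0.393, "hand": 87}
    - {"offset": [373, 263, 20], "roll": -0.393, "hand": 87}
    - {"offset": [373, 263, 20], "roll": -0.393, "hand": 87}
    - {"offset": [373, 263, 20], "roll": -0.393, "hand": 87}
    - {"offset": [373, 263, 20], "roll": -0.393, "hand": 87}
    - {"offset": [373, 263, 20], "roll": -0.393, "hand": 87}
    - {"offset": [373, 263, 20], "roll": -0.393, "hand": 87}
    - {"offset": [373, 263, 20], "roll": -0.393, "hand": 87}
    - {"offset": [373, 263, 20], "roll": -0.393, "hand": 87}
    - {"offset": [373, 263, 20], "roll": -0.393, "hand": 87}
    - {"offset": [423, 557, 60], "roll": -0.393, "hand": 87}
    - {"offset": [423, 557, 60], "roll": -0.393, "hand": 87}
    - {"offset": [423, 557, 60], "roll": -0.393, "hand": 87}
    - {"offset": [423, 557, 60], "roll": -0.393, "hand": 87}
    - {"offset": [423, 557, 60], "roll": -0.393, "hand": 87}
    - {"offset": [423, 557, 60], "roll": -0.393, "hand": 87}
    - {"offset": [423, 557, 60], "roll": -0.393, "hand": 87}
    - {"offset": [423, 557, 60], "roll": -0.393, "hand": 87}
    - {"offset": [423, 557, 60], "roll": -0.393, "hand": 87}

```text
clock: 1.77
tool_pos: [0.4375, -0.0174, 0.177]
orientation: [180.0, 0.1, 4.8]
force: [0.3, -0.7, -0.4]
opening: 0.0871
```

```bash
cat >> h.py <<'E'
def st():
    o=ctrl.get_obs();print(round(o['clock'],2),(o['tool_pos']*1000).round(1),o['orientation'].round(2),'F',o['force'].round(1),round(o['opening']*1000,1),o['joint_pos'].round(0));return o
def wonz(s,o,u,v,z):
    from scipy.spatial.transform import Rotation as R
    Rt=R.from_euler('xyz',o['orientation'],degrees=True).as_matrix();T=np.array(s['T_tool_cam']);K=s['K']
    q=np.array([(u-K[0,2])/K[0,0],(v-K[1,2])/K[1,1]]);r=np.hypot(*q)
    d=np.r_[q/max(r,1e-9)*np.sin(r),np.cos(r)];d=Rt@T[:3,:3]@d;p=o['tool_pos']+Rt@T[:3,3]
    return p+d*(z-p[2])/d[2]
E
python3 - <<'E'
from h import *
import pickle
o=st();s=snap('wrist','w1');pickle.dump((o,s),open('w1.pkl','wb'));print(s['K'],np.round(s['T_tool_cam'],3))
E
```

```text
1.77 [437.5 -17.4 177. ] [1.7999e+02 8.0000e-02 4.7800e+00] F [ 0.3 -0.7 -0.4] 87.1 [ 24.   1. -33.  -0. -57.  71.]
[[297.31863964   0.         252.58956697]
 [  0.         297.31863964 191.93175566]
 [  0.           0.           1.        ]] [[ 0.001 -0.96  -0.279  0.076]
 [ 1.     0.     0.001 -0.001]
 [-0.    -0.279  0.96  -0.147]
 [ 0.     0.     0.     1.   ]]
```

View pics/w1.png

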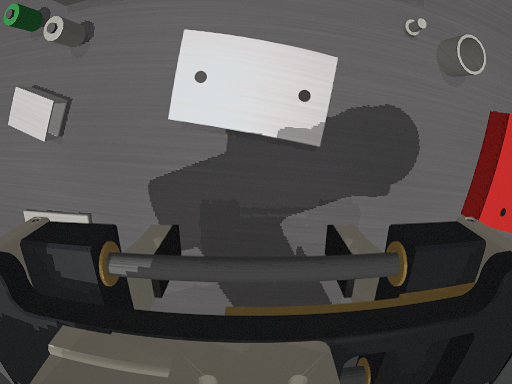

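The wrist view shows the section's top corners at about (183,30), (338,58), (168,121) and (320,147). The area behind it is free for the fingers. I'll cross-check positions and the fence line.

```bash
python3 - <<'E'
from h import *
import pickle
o,s=pickle.load(open('w1.pkl','rb'));a,b=pickle.load(open('s0.pkl','rb'))
for p in [(183,30),(338,58),(168,121),(320,147)]: print((wonz(s,o,*p,.04)*1000).round())
# height of holes from wrist + top: find z where both agree
for pw,pt in [((201,77),(241.5,194.5)),((304,96),(268.5,197.5))]:
    z=min(np.arange(0,.08,.001),key=lambda z:np.linalg.norm(wonz(s,o,*pw,z)-onz(a,*pt,z))); print('z',z,wonz(s,o,*pw,z),onz(a,*pt,z))
print('post',wonz(s,o,56,31,.05),wonz(s,o,65,30,.05),'stud',wonz(s,o,413,27,.03))
# fence near top edge in top view: subpixel-ish line from gradient
g=cv2.cvtColor(a['img'],cv2.COLOR_RGB2GRAY).astype(float);P=[]
for u in range(210,290,4):
    col=g[150:175,u];ys=np.where(col>150)[0]; 
    if len(ys): P.append((u,150+ys[-1]+.5))
P=np.array(P);W=np.array([onz(a,*p,.04)[:2] for p in P]);k=np.polyfit(W[:,1],W[:,0],1);print('fence x=',k,np.degrees(np.arctan(-k[0])),np.std(W[:,0]-np.polyval(k,W[:,1])))
E
```

```text
[586.  62.  40.]
[571. -88.  40.]
[495.  70.  40.]
[482. -79.  40.]
z 0.032 [0.5399072  0.04195601 0.032     ] [0.54225814 0.04332433 0.032     ]
z 0.038 [ 0.52910969 -0.05847739  0.038     ] [ 0.53124864 -0.0605705   0.038     ]
post [0.59354368 0.20587111 0.05      ] [0.59296716 0.19316075 0.05      ] stud [ 0.62690623 -0.17475669  0.03      ]
fence x= [-0.09182517  0.66570105] 5.246482081589983 0.0011757202798050117
```

>>> jog_arm:
  motion:
    - {"offset": [0, 0, 40], "roll": -0.007, "hand": 87}
    - {"offset": [0, 0, 80], "roll": -0.007, "hand": 87}
    - {"offset": [0, 0, 110], "roll": -0.007, "hand": 87}
    - {"offset": [0, 0, 135], "roll": -0.007, "hand": 87}
    - {"offset": [0, 0, 150], "roll": -0.007, "hand": 87}
    - {"offset": [0, 0, 158], "roll": -0.007, "hand": 87}
    - {"offset": [0, 0, 158], "roll": -0.007, "hand": 87}
    - {"offset": [12, 0, 158], "roll": -0.007, "hand": 87}
    - {"offset": [22, 0, 158], "roll": -0.007, "hand": 87}
    - {"offset": [28, 0, 158], "roll": -0.007, "hand": 87}
    - {"offset": [32, 0, 158], "roll": -0.007, "hand": 87}
    - {"offset": [36, 0, 158], "roll": -0.007, "hand": 87}
    - {"offset": [40, 0, 158], "roll": -0.007, "hand": 87}
    - {"offset": [44, 0, 158], "roll": -0.007, "hand": 87}
    - {"offset": [48, 0, 158], "roll": -0.007, "hand": 87}
    - {"offset": [52, 0, 158], "roll": -0.007, "hand": 87}
    - {"offset": [56, 0, 158], "roll": -0.007, "hand": 87}
    - {"offset": [60, 0, 158], "roll": -0.007, "hand": 87}

```text
clock: 3.32
tool_pos: [0.4975, -0.0101, 0.0195]
orientation: [180.0, 0.2, 5.4]
force: [-8.9, -0.1, 8.1]
opening: 0.0869
```

>>> jog_arm:
  motion:
    - {"offset": [4, 0, 0], "roll": 0, "hand": 87}
    - {"offset": [8, 0, 0], "roll": 0, "hand": 87}
    - {"offset": [12, 0, 0], "roll": 0, "hand": 87}
    - {"offset": [16, 0, 0], "roll": 0, "hand": 87}
    - {"offset": [20, 0, 0], "roll": 0, "hand": 87}
    - {"offset": [24, 0, 0], "roll": 0, "hand": 87}
    - {"offset": [28, 0, 0], "roll": 0, "hand": 87}
    - {"offset": [32, 0, 0], "roll": 0, "hand": 87}
    - {"offset": [36, 0, 0], "roll": 0, "hand": 87}
    - {"offset": [40, 0, 0], "roll": 0, "hand": 87}
    - {"offset": [44, 0, 0], "roll": 0, "hand": 87}
    - {"offset": [48, 0, 0], "roll": 0, "hand": 87}

```text
clock: 4.32
tool_pos: [0.5469, -0.005, 0.0195]
orientation: [-180.0, -0.0, 5.4]
force: [-3.8, 0.1, -0.5]
opening: 0.0868
```

```bash
python3 - <<'E'
from h import *
import pickle
o=st();s=snap('wrist','w2');a=snap('top');pickle.dump((o,s,a),open('w2.pkl','wb'))
t=cv2.resize(a['img'][140:240,165:330],None,fx=4,fy=4,interpolation=cv2.INTER_CUBIC)
cv2.imwrite('pics/j2.png',np.vstack([t,])[:,:,::-1])
E
```

```text
4.32 [546.9  -5.   19.5] [-180.    -0.     5.4] F [-3.8  0.1 -0.5] 86.8 [ 20.  23. -30.  -0. -37.  75.]
```

View pics/w2.png

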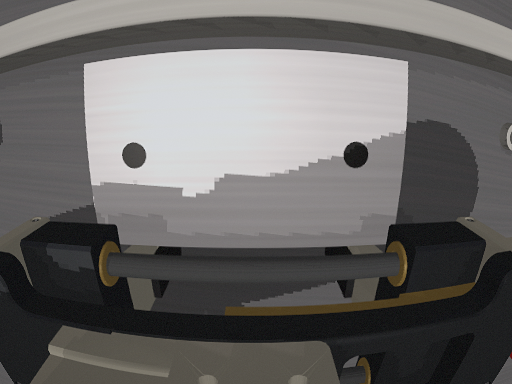

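The section is flush on both fingers and nearly parallel to the fence, with a gap of about 19 mm left. I'll keep pushing, slower.

>>> jog_arm:
  motion:
    - {"offset": [3, 0, 0], "roll": 0, "hand": 87}
    - {"offset": [6, 0, 0], "roll": 0, "hand": 87}
    - {"offset": [9, 0, 0], "roll": 0, "hand": 87}
    - {"offset": [12, 0, 0], "roll": 0, "hand": 87}
    - {"offset": [14, 0, 0], "roll": 0, "hand": 87}
    - {"offset": [15, 0, 0], "roll": 0, "hand": 87}

```text
clock: 4.92
tool_pos: [0.5613, -0.0038, 0.0195]
orientation: [180.0, 0.0, 5.4]
force: [-7.3, -0.8, 5.2]
opening: 0.0869
```

>>> jog_arm:
  motion:
    - {"offset": [0.7, 0, 0], "roll": 0, "hand": 87}
    - {"offset": [1.4, 0, 0], "roll": 0, "hand": 87}
    - {"offset": [2, 0, 0], "roll": 0, "hand": 87}

```text
clock: 5.17
tool_pos: [0.5615, -0.0038, 0.0196]
orientation: [180.0, 0.2, 5.4]
force: [-12.6, 1.0, 11.1]
opening: 0.0867
```

>>> jog_arm:
  motion:
    - {"offset": [0.5, 0, 0], "roll": 0, "hand": 87}
    - {"offset": [1, 0, 0], "roll": 0, "hand": 87}

```text
clock: 5.33
tool_pos: [0.5616, -0.0038, 0.0196]
orientation: [180.0, 0.3, 5.4]
force: [-14.8, 2.0, 12.2]
opening: 0.0871
```

```bash
python3 - <<'E'
from h import *
import pickle
o=st();s=snap('wrist');a=snap('top');pickle.dump((o,s,a),open('w3.pkl','wb'))
t=cv2.resize(a['img'][140:225,180:320],None,fx=4.5,fy=4.5,interpolation=cv2.INTER_CUBIC)
w=cv2.resize(s['img'][0:130,60:450],(630,210))
cv2.imwrite('pics/j3.png',np.vstack([t,w])[:,:,::-1])
E
```

```text
5.33 [561.6  -3.8  19.6] [179.98   0.27   5.38] F [-14.8   2.   12.2] 87.1 [ 20.  24. -28.  -0. -39.  76.]
```

View pics/j3.png

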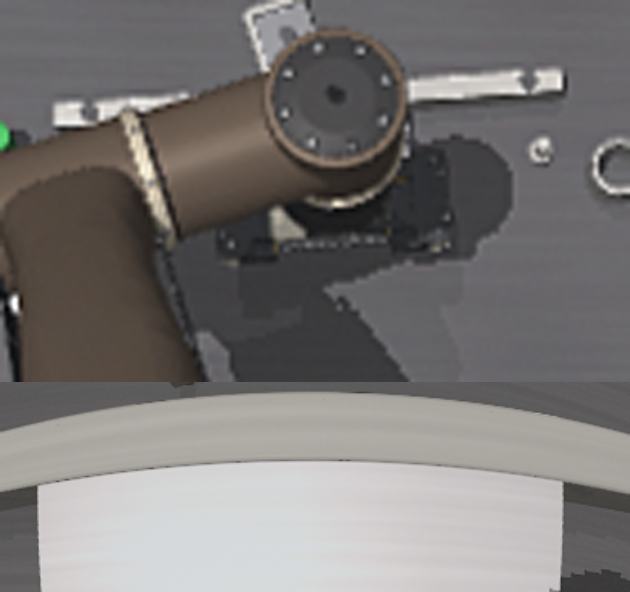

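The section lies flush along the fence: the wrist crop shows its edge straight on the bar, with no gap. Now I'll back off, rise, turn 90°, close to 30 mm and go to the end on the stud side.

>>> jog_arm:
  motion:
    - {"offset": [-8, 0, 0], "roll": 0, "hand": 87}
    - {"offset": [-22, 0, 0], "roll": 0, "hand": 87}
    - {"offset": [-40, 0, 0], "roll": 0, "hand": 87}
    - {"offset": [-40, 0, 0], "roll": 0, "hand": 87}
    - {"offset": [-40, 0, -40], "roll": 0, "hand": 60}
    - {"offset": [-40, 0, -80], "roll": 0, "hand": 30}
    - {"offset": [-40, 0, -100], "roll": 0, "hand": 30}
    - {"offset": [-10, 35, -100], "roll": 0.12, "hand": 30}
    - {"offset": [20, 70, -100], "roll": 0.24, "hand": 30}
    - {"offset": [59, 112, -100], "roll": 0.36, "hand": 30}
    - {"offset": [59, 112, -100], "roll": 0.48, "hand": 30}
    - {"offset": [59, 112, -100], "roll": 0.6, "hand": 30}
    - {"offset": [59, 112, -100], "roll": 0.72, "hand": 30}
    - {"offset": [59, 112, -100], "roll": 0.84, "hand": 30}
    - {"offset": [59, 112, -100], "roll": 0.96, "hand": 30}
    - {"offset": [59, 112, -100], "roll": 1.08, "hand": 30}
    - {"offset": [59, 112, -100], "roll": 1.2, "hand": 30}
    - {"offset": [59, 112, -100], "roll": 1.32, "hand": 30}
    - {"offset": [59, 112, -100], "roll": 1.44, "hand": 30}
    - {"offset": [59, 112, -100], "roll": 1.573, "hand": 30}

```text
clock: 7.1
tool_pos: [0.6351, -0.1093, 0.12]
orientation: [-179.8, -0.0, -84.6]
force: [-0.6, -0.6, 0.3]
opening: 0.0301
```

```bash
python3 - <<'E'
from h import *
import pickle
o=st();s=snap('wrist');a=snap('side');pickle.dump((o,s,a),open('w4.pkl','wb'))
t=cv2.resize(a['img'][120:250,180:360],(540,390),interpolation=cv2.INTER_CUBIC)
w=s['img'][:,:]; w=cv2.resize(w,(260,195))
c=np.zeros((390,800,3),np.uint8);c[:,:540]=t;c[:195,540:]=w
cv2.imwrite('pics/j4.png',c[:,:,::-1])
E
```

```text
7.1 [ 635.1 -109.3  120. ] [-1.7983e+02 -2.0000e-02 -8.4590e+01] F [-0.6 -0.6  0.3] 30.1 [  8.  23. -12.   0. -55.  -2.]
```

View pics/j4.png

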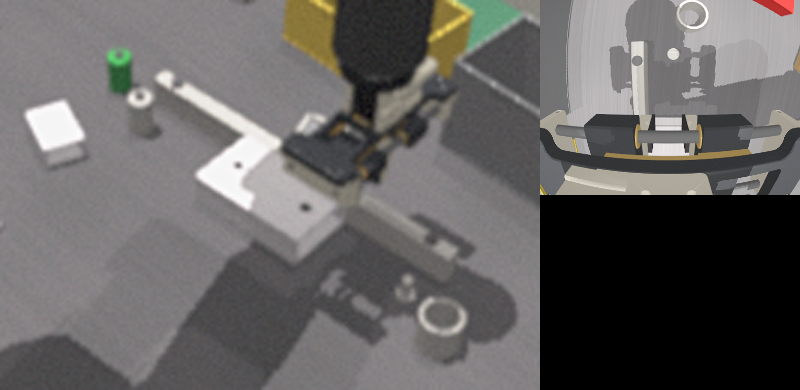

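```bash
python3 - <<'E'
from h import *
import pickle
o,s,a=pickle.load(open('w4.pkl','rb'))
w=s['img'];g=cv2.cvtColor(w,cv2.COLOR_RGB2GRAY).astype(float)
for v in (110,140,170,200):
    r=g[v,150:280]; d=np.diff(cv2.GaussianBlur(r[None],(5,1),0)[0]); u=150+np.argmin(d)+.5; ul=150+np.argmax(d)+.5
    for uu in (u,ul):
        p=wonz(s,o,uu,v,.04)*1000; print(v,uu,p.round(1),'vs fence-line',round(665.7-.0918*p[1],1))
print('stud',wonz(s,o,(673-540)*512/260,54*512/260,.03)); 
cv2.imwrite('pics/j5.png',w[60:330,150:360][:,:,::-1].repeat(2,0).repeat(2,1))
E
```

```text
110 272.5 [ 627.7 -183.6   40. ] vs fence-line 682.6
110 251.5 [ 643.4 -182.1   40. ] vs fence-line 682.4
140 204.5 [ 677.4 -156.1   40. ] vs fence-line 680.0
140 179.5 [ 697.2 -154.6   40. ] vs fence-line 679.9
170 204.5 [ 675.9 -132.4   40. ] vs fence-line 677.9
170 181.5 [ 694.5 -130.8   40. ] vs fence-line 677.7
200 176.5 [ 698.  -105.3   40. ] vs fence-line 675.4
200 182.5 [ 692.9 -105.8   40. ] vs fence-line 675.4
stud [ 0.63562651 -0.18568291  0.03      ]
```

View pics/j5.png

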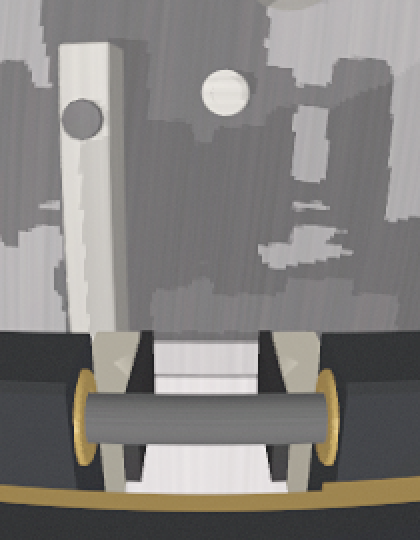

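The fence is at left in the wrist view and the stud at crop (225,92). The section's top end edge is at crop row 375, about y −70 mm, so it is clear ahead of the fingers. The TCP sits about 7 mm too near the fence, so I'll shift away, descend, and push along.

>>> jog_arm:
  motion:
    - {"offset": [0, 7, 0], "roll": 0.003, "hand": 30}
    - {"offset": [0, 7, 35], "roll": 0.003, "hand": 30}
    - {"offset": [0, 7, 65], "roll": 0.003, "hand": 30}
    - {"offset": [0, 7, 82], "roll": 0.003, "hand": 30}
    - {"offset": [0, 7, 90], "roll": 0.003, "hand": 30}
    - {"offset": [0, 7, 90], "roll": 0.003, "hand": 30}
    - {"offset": [-8, 7, 90], "roll": 0.003, "hand": 30}
    - {"offset": [-15, 7, 90], "roll": 0.003, "hand": 30}
    - {"offset": [-19, 7, 90], "roll": 0.003, "hand": 30}
    - {"offset": [-23, 7, 90], "roll": 0.003, "hand": 30}
    - {"offset": [-27, 7, 90], "roll": 0.003, "hand": 30}
    - {"offset": [-31, 7, 90], "roll": 0.003, "hand": 30}
    - {"offset": [-35, 7, 90], "roll": 0.003, "hand": 30}
    - {"offset": [-39, 7, 90], "roll": 0.003, "hand": 30}
    - {"offset": [-43, 7, 90], "roll": 0.003, "hand": 30}

```text
clock: 8.45
tool_pos: [0.623, -0.0678, 0.0304]
orientation: [-179.9, -0.1, -84.4]
force: [0.2, -5.4, 2.9]
opening: 0.0299
```

```bash
python3 - <<'E'
from h import *
import pickle
o=st();s=snap('wrist');a=snap('side');pickle.dump((o,s,a),open('w5.pkl','wb'))
t=cv2.resize(a['img'][120:250,180:360],(540,390),interpolation=cv2.INTER_CUBIC)
cv2.imwrite('pics/j6.png',t[:,:,::-1])
E
```

```text
8.45 [623.  -67.8  30.4] [-1.7994e+02 -6.0000e-02 -8.4430e+01] F [ 0.2 -5.4  2.9] 29.9 [ 12.  27. -19.   0. -44.  -6.]
```

View pics/j6.png

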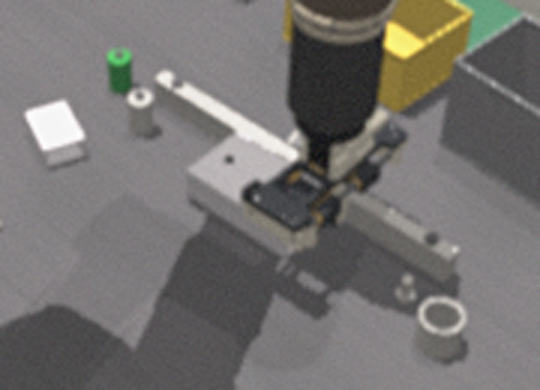

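The tube is sliding along the fence, with about 105 mm to go.

>>> jog_arm:
  motion:
    - {"offset": [-5, 0, 0], "roll": 0.003, "hand": 30}
    - {"offset": [-10, 0, 0], "roll": 0.006, "hand": 30}
    - {"offset": [-15, -0.1, 0], "roll": 0.006, "hand": 30}
    - {"offset": [-20, -0.2, 0], "roll": 0.006, "hand": 30}
    - {"offset": [-25, -0.2, 0], "roll": 0.006, "hand": 30}
    - {"offset": [-30, -0.3, 0], "roll": 0.006, "hand": 30}
    - {"offset": [-35, -0.3, 0], "roll": 0.006, "hand": 30}
    - {"offset": [-40, -0.4, 0], "roll": 0.006, "hand": 30}
    - {"offset": [-45, -0.4, 0], "roll": 0.006, "hand": 30}
    - {"offset": [-50, -0.5, 0], "roll": 0.006, "hand": 30}
    - {"offset": [-55, -0.5, 0], "roll": 0.006, "hand": 30}
    - {"offset": [-60, -0.6, 0], "roll": 0.006, "hand": 30}
    - {"offset": [-65, -0.6, 0], "roll": 0.006, "hand": 30}
    - {"offset": [-70, -0.7, 0], "roll": 0.006, "hand": 30}
    - {"offset": [-75, -0.7, 0], "roll": 0.006, "hand": 30}
    - {"offset": [-80, -0.8, 0], "roll": 0.006, "hand": 30}
    - {"offset": [-84, -0.8, 0], "roll": 0.006, "hand": 30}
    - {"offset": [-88, -0.8, 0], "roll": 0.006, "hand": 30}
    - {"offset": [-91, -0.8, 0], "roll": 0.006, "hand": 30}
    - {"offset": [-93, -0.8, 0], "roll": 0.006, "hand": 30}

```text
clock: 10.22
tool_pos: [0.6142, 0.0246, 0.0301]
orientation: [180.0, -0.1, -84.8]
force: [1.0, -6.8, 4.8]
opening: 0.0302
```

>>> jog_arm:
  motion:
    - {"offset": [-1, 0, 0], "roll": 0, "hand": 30}
    - {"offset": [-2, 0, 0], "roll": 0, "hand": 30}
    - {"offset": [-3, 0, 0], "roll": 0, "hand": 30}
    - {"offset": [-4, 0, 0], "roll": 0, "hand": 30}
    - {"offset": [-5, 0, 0], "roll": 0, "hand": 30}

```text
clock: 10.63
tool_pos: [0.6137, 0.0293, 0.0301]
orientation: [180.0, -0.1, -84.8]
force: [0.6, -7.6, 5.5]
opening: 0.0302
```

>>> jog_arm:
  motion:
    - {"offset": [-1, 0, 0], "roll": 0, "hand": 30}
    - {"offset": [-2, 0, 0], "roll": 0, "hand": 30}
    - {"offset": [-3, 0, 0], "roll": 0, "hand": 30}

```text
clock: 10.88
tool_pos: [0.6134, 0.0322, 0.0301]
orientation: [180.0, -0.1, -84.8]
force: [0.3, -6.8, 4.6]
opening: 0.0297
```

>>> jog_arm:
  motion:
    - {"offset": [-1, 0, 0], "roll": 0, "hand": 30}
    - {"offset": [-2, 0, 0], "roll": 0, "hand": 30}
    - {"offset": [-3, 0, 0], "roll": 0, "hand": 30}

```text
clock: 11.13
tool_pos: [0.6131, 0.0352, 0.0301]
orientation: [180.0, -0.1, -84.8]
force: [0.2, -8.8, 5.9]
opening: 0.0301
```

>>> jog_arm:
  motion:
    - {"offset": [-1, 0, 0], "roll": 0, "hand": 30}
    - {"offset": [-2, 0, 0], "roll": 0, "hand": 30}
    - {"offset": [-3, 0, 0], "roll": 0, "hand": 30}

```text
clock: 11.38
tool_pos: [0.6128, 0.0367, 0.0301]
orientation: [179.9, -0.2, -84.8]
force: [4.3, -20.8, 4.6]
opening: 0.03
```

The force jumped to 21 N at the predicted travel, which means contact with the post. I'll back off, rise and look.

>>> jog_arm:
  motion:
    - {"offset": [-0.7, 0, 0], "roll": 0, "hand": 30}
    - {"offset": [-0.7, 0, 0], "roll": 0, "hand": 30}
    - {"offset": [5, 0, 0], "roll": 0, "hand": 30}
    - {"offset": [15, 0, 0], "roll": 0, "hand": 30}
    - {"offset": [35, 0, 0], "roll": 0, "hand": 30}
    - {"offset": [50, 0, 0], "roll": 0, "hand": 30}
    - {"offset": [50, 0, -35], "roll": 0, "hand": 30}
    - {"offset": [50, 0, -70], "roll": 0, "hand": 30}
    - {"offset": [50, 0, -110], "roll": 0, "hand": 30}
    - {"offset": [80, 35, -130], "roll": 0, "hand": 30}
    - {"offset": [110, 70, -150], "roll": 0, "hand": 30}
    - {"offset": [130, 105, -150], "roll": 0, "hand": 30}
    - {"offset": [150, 140, -150], "roll": 0, "hand": 30}
    - {"offset": [170, 170, -150], "roll": 0, "hand": 30}
    - {"offset": [200, 190, -150], "roll": 0, "hand": 30}
    - {"offset": [230, 200, -150], "roll": 0, "hand": 30}
    - {"offset": [230, 200, -150], "roll": 0, "hand": 30}

```text
clock: 12.8
tool_pos: [0.4323, -0.2115, 0.18]
orientation: [-180.0, 0.0, -85.0]
force: [1.0, 0.1, 0.2]
opening: 0.0297
```

```bash
python3 - <<'E'
from h import *
import pickle
o=st();b=snap('side');a=snap('top');pickle.dump((o,b,a),open('w6.pkl','wb'))
t=cv2.resize(a['img'][140:225,165:315],(750,425),interpolation=cv2.INTER_CUBIC)
t2=cv2.resize(b['img'][130:220,190:340],(290,174),interpolation=cv2.INTER_CUBIC)
c=np.zeros((600,750,3),np.uint8);c[:425]=t;c[425:599,:290]=t2
cv2.imwrite('pics/j7.png',c[:,:,::-1])
E
```

```text
12.8 [ 432.3 -211.5  180. ] [-179.97    0.    -84.97] F [1.  0.1 0.2] 29.7 [ -3.   5. -28.  -0. -57.   8.]
```

View pics/j7.png

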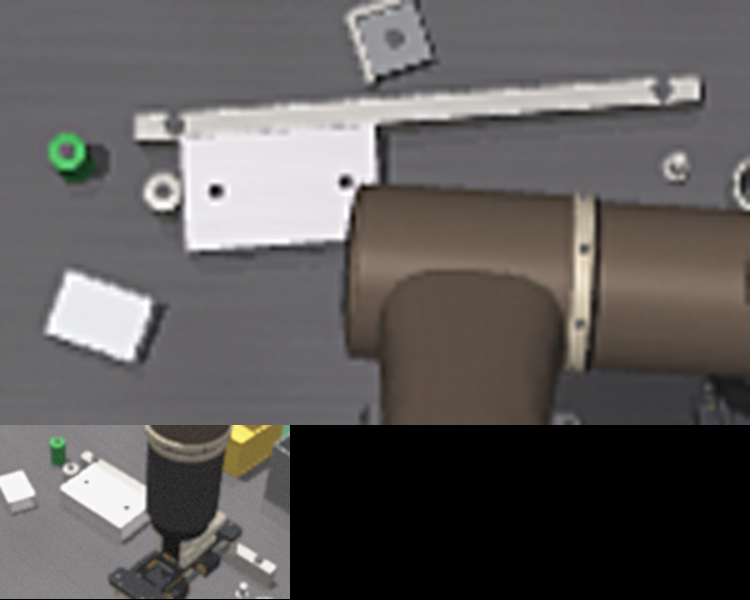

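The tube end is at the post (crop 182,190) and its long side is on the fence. The arm hides part of it, so I'll move to a wrist view for a precise flatness check.

>>> jog_arm:
  motion:
    - {"offset": [-289, -43, -20], "roll": -0.12, "hand": 87}
    - {"offset": [-289, -43, -20], "roll": -0.24, "hand": 87}
    - {"offset": [-289, -43, -20], "roll": -0.36, "hand": 87}
    - {"offset": [-289, -43, -20], "roll": -0.48, "hand": 87}
    - {"offset": [-289, -43, -20], "roll": -0.6, "hand": 87}
    - {"offset": [-289, -43, -20], "roll": -0.72, "hand": 87}
    - {"offset": [-289, -43, -20], "roll": -0.84, "hand": 87}
    - {"offset": [-289, -43, -20], "roll": -0.96, "hand": 87}
    - {"offset": [-289, -43, -20], "roll": -1.08, "hand": 87}
    - {"offset": [-289, -43, -20], "roll": -1.2, "hand": 87}
    - {"offset": [-289, -43, -20], "roll": -1.32, "hand": 87}
    - {"offset": [-289, -43, -20], "roll": -1.44, "hand": 87}
    - {"offset": [-289, -43, -20], "roll": -1.571, "hand": 87}
    - {"offset": [-289, -43, -20], "roll": -1.571, "hand": 87}
    - {"offset": [-289, -43, -20], "roll": -1.571, "hand": 87}

```text
clock: 14.15
tool_pos: [0.4511, 0.0846, 0.1994]
orientation: [-180.0, 0.0, 5.1]
force: [0.2, -0.2, 0.1]
opening: 0.0869
```

```bash
python3 - <<'E'
from h import *
import pickle
o=st();s=snap('wrist');pickle.dump((o,s),open('w7.pkl','wb'))
cv2.imwrite('pics/j8.png',s['img'][0:200,20:420,::-1].repeat(2,0).repeat(2,1))
E
```

```text
14.15 [451.1  84.6 199.4] [-1.7999e+02  2.0000e-02  5.0900e+00] F [ 0.2 -0.2  0.1] 86.9 [ 35.   2. -29.  -0. -60.  60.]
```

View pics/j8.png

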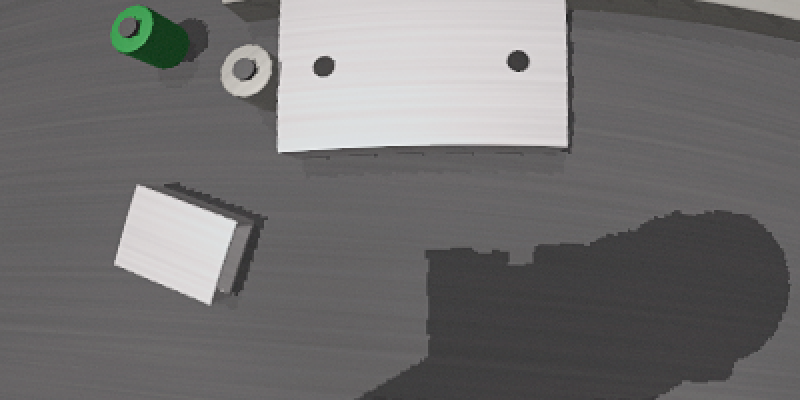

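```bash
python3 - <<'E'
from h import *
import pickle
o,s=pickle.load(open('w7.pkl','rb'));_,b6,a6=pickle.load(open('w6.pkl','rb'));o3,s3,_=pickle.load(open('w3.pkl','rb'));a0,_=pickle.load(open('s0.pkl','rb'))
def ang(P): k=np.polyfit(P[:,1],P[:,0],1);return -np.degrees(np.arctan(k[0])),np.std(P[:,0]-np.polyval(k,P[:,1]))*1000,np.polyval(k,.127)*1000
g=s['img'].min(2).astype(float)
def edge(g,us,v0,v1,th=150,last=True):
    out=[]
    for u in us:
        y=np.where(g[v0:v1,u]>th)[0]
        if len(y):
            v=v0+y[-1]; f=(g[v,u]-th)/max(g[v,u]-g[v+1,u],1); out.append((u,v+f))
    return out
E1=edge(g,range(165,300,3),50,85); print('section near edge, wrist',ang(np.array([wonz(s,o,*p,.04)[:2] for p in E1])))
h=(g<100).astype(np.uint8)[20:45,165:290];n,_,st_,c=cv2.connectedComponentsWithStats(h);H=[c[i]+[165,20] for i in range(1,n) if st_[i,4]>30];print(H)
P=np.array([wonz(s,o,*p,.04)[:2] for p in H]);print('holes',P,ang(P))
# right/left ends
L=[];R=[]
for v in range(10,70,3):
    x=np.where(g[v,145:310]>150)[0];L.append(wonz(s,o,145+x[0],v,.04)[:2]) if 0 else None
    R.append(wonz(s,o,145+x[-1],v,.04)[:2])
R=np.array(R);k=np.polyfit(R[:,0],R[:,1],1);print('end edge angle',np.degrees(np.arctan(k[0])), 'end y',np.polyval(k,.61))
print('post wrist', wonz(s,o,20+246/2,35,.05)*1000)
# same-sensor check at the pressed pose w3: section far edge / holes angle there
g3=s3['img'].min(2).astype(float);h=(g3<90).astype(np.uint8)[90:200,100:400]
n,_,st_,c=cv2.connectedComponentsWithStats(h);H=[(c[i]+[100,90],st_[i,4]) for i in range(1,n) if 200<st_[i,4]<1500];print(H)
if len(H)==2: print('holes pressed angle',ang(np.array([wonz(s3,o3,*p,.04)[:2] for p,_ in H])))
# new top view
a=snap('top','top9');G=a['img'].min(2).astype(float)
E=edge(G,range(205,238,2),170,195);print('near edge top',ang(np.array([onz(a,*p,.04)[:2] for p in E])))
F=edge(a0['img'].min(2).astype(float),range(205,296,2),150,175);print('fence top',ang(np.array([onz(a0,*p,.04)[:2] for p in F])))
E
```

```text
section near edge, wrist (np.float64(5.239388617318878), np.float64(0.11734085355841875), np.float64(560.4463777599838))
[array([278.5952381 ,  30.08333333]), array([181.47560976,  32.69512195])]
holes [[0.61083825 0.07285602]
 [0.60183406 0.17234283]] (np.float64(5.171544918673904), np.float64(0.0), np.float64(605.9378781657489))
end edge angle 5.725508390436612 end y 0.0480740527784934
post wrist [597.63279137 211.08504181  50.        ]
[(array([133.35254989, 155.25277162]), np.int32(451)), (array([355.64158416, 154.73663366]), np.int32(505))]
holes pressed angle (np.float64(5.397023767242509), np.float64(1.1102230246251565e-13), np.float64(605.9078517619375))
near edge top (np.float64(-5.529174762839225), np.float64(19.237633947389856), np.float64(610.0373855136279))
fence top (np.float64(5.288251827885635), np.float64(0.7788857491973833), np.float64(654.52385678013))
```

```bash
python3 - <<'E'
from h import *
st();print(order.close_job())
E
```

```text
14.25 [451.2  84.3 199.5] [-1.80e+02  1.00e-02  5.04e+00] F [-0.2  0.6  0.3] 86.9 [ 35.   2. -29.  -0. -60.  60.]
the job is handed in; nothing more can be done
None
```

The box section is against the fence with its end at the stop post, and the job is handed in at 14.25 s. I pushed it square onto the fence with both fingertips, then about 120 mm along the fence with the fingers at its stud-side end. It was only pushed, never lifted. The arm finished clear at 0.2 m height with about zero force on the wrist.

**Last checks**
- **Flat on the fence:** the section lies at 5.2° against 5.25–5.3° for the fence. Its line of holes is at the same distance as when it was pressed onto the bar (605.9 mm both times).
- **Touching the post:** the push force rose from about 7–9 N to 21 N at the predicted travel. The section's centre measures about 89 mm from the post axis, against the nominal 90 mm.
- **Other things on the bench:** the offcut and the posts looked undisturbed in the last pictures. I did not measure the other things.

**Checks that failed or disagreed**
- **Final top-view edge fit:** it failed, with a 19 mm scatter because the arm was probably in the way, so I disregarded it.
- **Post position:** the top and wrist cameras disagree on it by up to about 6 mm. I therefore relied on the force and the close-up picture for the contact.

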